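# Tip the microscope camera module out of its foam and turn it over

## Task

Take the microscope camera module, the metal block with the two round side studs, out of its tight foam cutout by lifting its studded end first, so that it tips up while its other end is still down in the foam. Then turn it over and lay it flat, lens face up, in the middle of the square grey pad; do not drop it. Leave the plain filter block where it lies in the foam.

Things in the scene. Friction and masses are not known exactly. Their poses are not given: they have to be found in the camera images.
- camera_module: Aluminium block 84 x 32 x 30 mm (x, y, z), 0.18 kg, lens face down in one of the two foam cutouts, black connector plate on its back, two round-headed side studs near its +x end. Origin: centre of the lens face, underneath at the start; x along the block to the studded end, z from lens face to back (up at the start, down once turned over).
- studs (a point): Midpoint between the camera module's two steel studs, 27 mm in x and 15 mm in z from its origin. Flat round heads 14 mm in diameter stand out at both long sides, 52 mm over both. Axes as the module's. They are the ends of one freely turning cross pin: pinched by both heads and lifted, the block swings about this pin (its y) and hangs other end down.
- foam_tray: Fixed dark grey foam, 150 x 270 x 40 mm (x, y, z), origin under its centre. Two cutouts 87 x 35 mm along x, at y = +55 and -55, floor 15 mm above the bench: blocks stand 5 mm proud. A finger trench (x 0 to 52, y -119 to 119, floor at 5 mm) frees the studs on both sides; the -x halves sit between tight walls. The module is in either cutout, studs to +x.
- filter_block: Bystander in the other cutout: aluminium block of the same 84 x 32 x 30 mm, without studs, five dark cross ribs on top. Origin: centre of its underside; x along the block, z up. It stays where it is.
- pad: Fixed flat grey cloth-faced square pad, 170 x 170 mm, 4 mm thick, on the bench beside the tray. Origin: centre of its underside, z up.
Not all that is in view belongs to the job. What is shaped like the camera_module but green is not meant. Several things have the shape of the pad; the one meant has the colours described above.

How it is judged:
By the outcome, as a careful person would: the job done as asked, in the order asked, and still so for the second after the job is handed in, with the robot touching nothing.
It also fails if it takes over 54 s, if anything falls off the work surface, if the arm or the gripper's body presses on something with over 40 N, if the wrist force passes 120 N, or if a joint passes its speed limit or range.

## Robot

A 6-joint arm with a two-finger parallel gripper is mounted at the origin on the work surface. World frame = base frame: x ahead of the robot, y to its left, z up, the work surface at z = 0. Lengths are in m, angles in rad, forces in N, time in s.
With the tool pointing down it reaches from about 0.3 to 0.775 m from the base axis. Payload 14.6 kg.
Tool frame: the origin (TCP) lies midway between the tips of the shut fingers; the grasp point (between the pads) lies 19 mm behind it; z points along the fingers, y is the line along which they close (so a half turn about z gives the same grasp; the last joint's range is limited). The gripper opens to 94 mm and grips with 3 to 60 N. Pads are 16 mm wide; open, the fingers measure 119 mm over their backs; the gripper's body (75 mm by 177 mm) begins 78 mm behind the grasp point.
Start: joints at [1.179, 0.3, 1.521, -0, 1.321, -0.067], TCP at [0.176, 0.521, 0.184] pointing down, gripper open.
Joint ranges: [-3.03, 3.03], [-0.79, 2.21], [0.23, 2.52], [-1.04, 4.18], [0, 3.07], [-2.55, 2.55]. Speed limits (rad/s): [2.22, 2.22, 2.57, 3.14, 3.14, 3.14].

## Interface

Orientations are given as [roll, pitch, yaw] about the fixed x, y, z axes, in that order (R = Rz(yaw) Ry(pitch) Rx(roll)).
In Python, from station import * gives the robot as it stands.
- The arm moves only by the tool send_rows, never from a script. Its argument "targets" is a list of rows, each an object of numbers: "x", "y", "z": the shift along the world's x, y, z in units of 0.2 m (1.0 is 0.2 m); "spin": the turn about the world's z in units of pi/2 rad (1.0 is pi/2 rad); "claw": the finger opening in mm, from 0 to 94. A call has 1 to 20 rows; each row shifts and turns the commanded pose from where the row before left it; what a row does not reach is not made up. A row lasts 1/10 s, in which the tool goes at most 50 mm and 8.59 degrees, less where a joint would pass 70% of its speed; a pose out of reach is approached as far as the arm can. A call with a number of a shift or a turn outside -1 to 1 is refused whole. A call with a gripper value outside its range is refused whole. The fingers move at their own pace and stop on an object; "force" is the grip in N (left out, the last holds). Time passes only in rows, so rows that do not move let the fingers close. It gives the time, the measured TCP pose, the force, the opening and the grip force at its end, in the units of the state.
- get_obs(): the state, without advancing time (a new reading comes with each control period).
- camera(name): name is "scene" or "top"; returns the picture (384x512x3 uint8, blue, green, red); there is no depth.
- camera_model(name): a dict with "fovy" (degrees; the focal length in pixels is half the picture's height over the tangent of half this angle, whatever the lens; pixels are square), "cx", "cy" (the principal point, pixels), "T" (4x4, takes a point from camera to world coordinates). Camera axes: x right, y down, z forward; pixel columns grow to the right and rows downward; lengths in m; the calibration is good to about 2 mm. A picture is of the moment at which its call begins. camera_model takes no time and is no camera call.
- hand_in(): hands the job in; it is judged then, once.
The state is a dict: "time_s": time; "qpos": joint angles; "joint_vel": joint speeds; "tau": joint torques, N m; "ee_pos": TCP position; "eef_rot": TCP orientation; "force": force on the tool from outside, world axes, zero at the start; "moment": the same for the moment, N m; "grip_width": finger opening in m; "grip_force": force on a finger pad.
Only numpy, scipy, OpenCV 4.12 (cv2) and the standard library are available. Lean on these libraries where they do the work, as an engineer would, in place of code of your own. Each camera call takes 0.05 s, during which the arm holds its last target. There are 200 camera calls.

## Working session

There is one attempt and no reset: what is moved stays moved. The work goes in short steps, Python scripts to look and compute and a tool call to move; the robot and the scene stay as the last step left them, time stands still between calls to the robot, and variables do not carry over. Pictures are saved under pics/ and viewed, at most 10 in all, crops included, and the job is handed in when it is done.

Besides the shell and the picture viewer there is one more tool, called as name(argument=value, ...) on one line, values as JSON. send_rows: Moves the arm, as the interface text tells. Its arguments: {"type":"object","properties":{"targets":{"type":"array"},"force":{"type":"number"}},"required":["targets"]}

```bash
mkdir -p pics; ls; python3 - <<'E'
from station import *
import cv2
for n in("top","scene"):
    cv2.imwrite(f"pics/{n}0.png",camera(n)); m=camera_model(n); print(n,m)
o=get_obs();print(o)
E
```

```text
pics
top {'fovy': 52.01722021513926, 'cx': 259.6579495512863, 'cy': 198.81727750593365, 'T': array([[-1.96148140e-04, -9.96633840e-01,  8.19814090e-02,
         3.74742156e-01],
       [-9.99840011e-01, -1.27087608e-03, -1.78420313e-02,
        -1.90400308e-01],
       [ 1.78861604e-02, -8.19717925e-02, -9.96474139e-01,
         1.32280484e+00],
       [ 0.00000000e+00,  0.00000000e+00,  0.00000000e+00,
         1.00000000e+00]])}
scene {'fovy': 52.40181157512073, 'cx': 261.6040705315409, 'cy': 191.27076680597233, 'T': array([[-0.21778177,  0.66962045, -0.71005602,  1.42559899],
       [ 0.97598199,  0.15351567, -0.1545707 , -0.00386395],
       [ 0.00550103, -0.72666457, -0.68697041,  0.94076048],
       [ 0.        ,  0.        ,  0.        ,  1.        ]])}
{'time_s': 0.1, 'qpos': array([ 1.17937218e+00,  3.00434889e-01,  1.52152821e+00,  1.67618417e-05,
        1.32067294e+00, -6.65605845e-02]), 'joint_vel': array([ 3.93031317e-05,  2.44393645e-04, -1.04622553e-03, -1.59278285e-03,
       -8.46066856e-05, -6.70335889e-05]), 'tau': array([ 1.70054354e-03, -5.32651484e+01, -3.53275466e+01,  7.10224779e-02,
        2.36251310e-02, -5.87416298e-05]), 'ee_pos': array([0.17542878, 0.52100273, 0.18312856]), 'eef_rot': array([-3.14055266e+00, -8.55969078e-05,  2.81672489e+00]), 'force': array([0.54045805, 0.31429431, 0.10061101]), 'moment': array([-0.03135509, -0.02195458,  0.00840319]), 'grip_force': 0.0, 'grip_width': 0.09412762241093733}
```

View pics/top0.png

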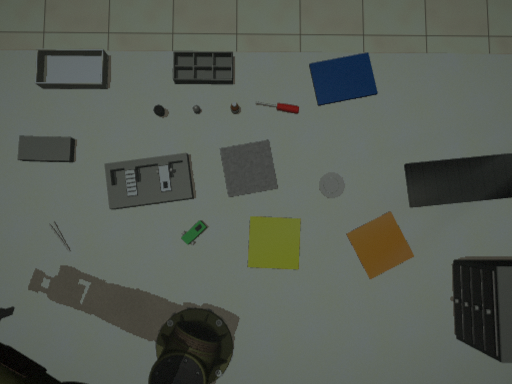

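View pics/scene0.png

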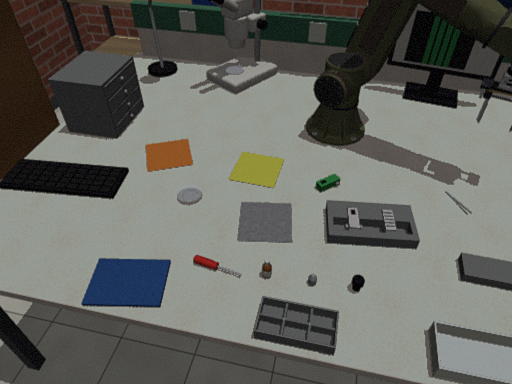

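The top view shows the tray at about (150,181), with the studded module in the right cutout at (165,178) and the ribbed filter at (131,182). The grey pad is at (249,168). The scene view agrees. Next I'll measure the tray, module and pad in the top view.

```bash
cat > h.py <<'E'
import numpy as np, cv2
from station import *
def ray(n,p):
    m=camera_model(n); f=192/np.tan(np.radians(m["fovy"])/2); T=m["T"]
    p=np.atleast_2d(p).astype(float)
    d=np.c_[(p[:,0]-m["cx"])/f,(p[:,1]-m["cy"])/f,np.ones(len(p))]@T[:3,:3].T
    return T[:3,3],d
def plane(n,p,z):
    o,d=ray(n,p); return o+d*((z-o[2])/d[:,2])[:,None]
def pix(n,P):
    m=camera_model(n); f=192/np.tan(np.radians(m["fovy"])/2); T=m["T"]
    c=(np.atleast_2d(P)-T[:3,3])@T[:3,:3]; return c[:,:2]/c[:,2:]*f+[m["cx"],m["cy"]]
def rect(p):
    (c,s,a)=cv2.minAreaRect(p[:,:2].astype(np.float32)*1000); return np.round(c,1),np.round(s,1),round(a,2)
E
python3 - <<'E'
from h import *
im=cv2.imread("pics/top0.png"); g=cv2.cvtColor(im,cv2.COLOR_BGR2GRAY)
print(g[168,230:280:8],g[200,112:190:8], g[215,200:240:8])
def blob(mask,x0,y0,x1,y1):
    m=np.zeros_like(mask); m[y0:y1,x0:x1]=mask[y0:y1,x0:x1]
    c=max(cv2.findContours(m,cv2.RETR_EXTERNAL,cv2.CHAIN_APPROX_NONE)[0],key=cv2.contourArea); return c[:,0]
for nm,box,z in(("pad",(212,132,285,205),.004),("tray",(98,145,202,215),.04)):
    x0,y0,x1,y1=box; t,_=cv2.threshold(g[y0:y1,x0:x1].reshape(-1,1),0,255,cv2.THRESH_OTSU)
    c=blob((g<t).astype(np.uint8)*255,*box); print(nm,t,rect(plane("top",c,z)))
v=im[140:220,95:210]
cv2.imwrite("pics/crop0.png",cv2.resize(cv2.convertScaleAbs(v,alpha=1.3),None,fx=6.5,fy=6.5,interpolation=cv2.INTER_CUBIC))
E
```

```text
[ 72  72  71  71  70  70 108] [72 73 73 73 74 76 75 59 41 92] [108 110 108 108 109]
pad 90.0 (array([ 588.9, -175.4]), array([171.5, 172. ]), 10.44)
tray 87.0 (array([539.6, 145.2]), array([154. , 283.3]), 7.9)
```

View pics/crop0.png

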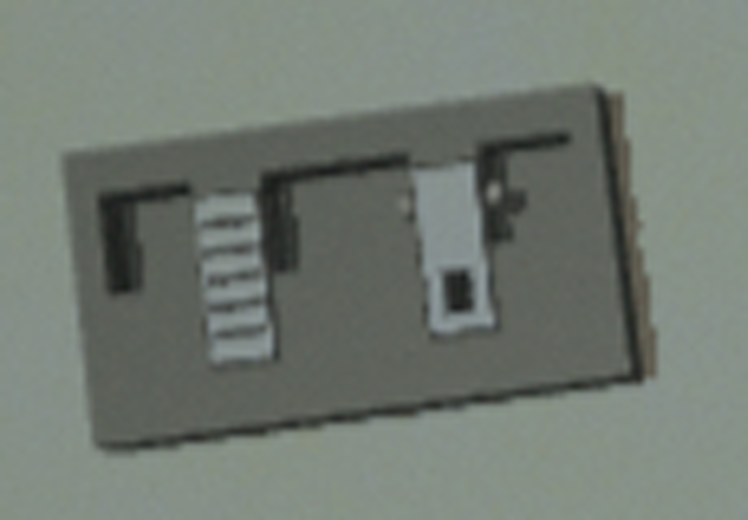

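The crop shows the studded module with top corners at about (412,165), (475,160), (493,330) and (430,335). Its studs sit at about (404,205) and (493,192), and the filter block is on the left. I'll take sub-pixel module corners at z = 45 mm.

```bash
python3 - <<'E'
from h import *
S=6.5
im=cv2.imread("pics/crop0.png"); g=cv2.cvtColor(im,cv2.COLOR_BGR2GRAY)
for nm,(x0,y0,x1,y1) in dict(module=(395,140,510,350),filt=(180,170,300,375)).items():
  for t in (150,):
    m=np.zeros_like(g); m[y0:y1,x0:x1]=(g[y0:y1,x0:x1]>t)*255
    m=cv2.morphologyEx(m,cv2.MORPH_CLOSE,np.ones((25,25)));m=cv2.morphologyEx(m,cv2.MORPH_OPEN,np.ones((35,35)))
    c=max(cv2.findContours(m,0,1)[0],key=cv2.contourArea)[:,0]
    p=(c+.5)/S-.5+[95,140]
    print(nm,t,rect(plane("top",p,.045)))
# tray top corners clicked from crop
q=(np.array([[65,153],[598,86],[636,378],[98,447]])+.5)/S-.5+[95,140]
P=plane("top",q,.04)*1000; print(P.round(1)); print(P.mean(0))
s=(np.array([[404,205],[493,192]])+.5)/S-.5+[95,140]
print("studs",plane("top",s,.034)*1000)
E
```

```text
Traceback (most recent call last):
ValueError: max() iterable argument is empty
```

```bash
python3 - <<'E'
from h import *
S=6.5
im=cv2.imread("pics/crop0.png"); g=cv2.cvtColor(im,cv2.COLOR_BGR2GRAY)
for nm,(x0,y0,x1,y1) in dict(module=(395,140,510,350),filt=(180,170,300,375)).items():
    t,_=cv2.threshold(g[y0:y1,x0:x1].reshape(-1,1),0,255,cv2.THRESH_OTSU)
    m=np.zeros_like(g); m[y0:y1,x0:x1]=(g[y0:y1,x0:x1]>t)*255
    k=np.ones((35,35),np.uint8)
    m=cv2.morphologyEx(m,cv2.MORPH_CLOSE,k);m=cv2.morphologyEx(m,cv2.MORPH_OPEN,k)
    c=max(cv2.findContours(m,0,1)[0],key=cv2.contourArea)[:,0]
    p=(c+.5)/S-.5+[95,140]
    print(nm,t,rect(plane("top",p,.045)))
q=(np.array([[65,153],[598,86],[636,378],[98,447]])+.5)/S-.5+[95,140]
P=plane("top",q,.04)*1000; print(P.round(1)); print(P.mean(0))
s=(np.array([[404,205],[493,192]])+.5)/S-.5+[95,140]
print("studs",plane("top",s,.034)*1000)
E
```

```text
module 109.0 (array([548.5,  99.2]), array([81.4, 35.3]), 6.06)
filt 105.0 (array([533.8, 207.6]), array([84.8, 32.4]), 7.38)
[[596.9 294.2  40. ]
 [632.   27.2  40. ]
 [483.6   6.   40. ]
 [448.7 273.1  40. ]]
[540.25953767 150.15183067  40.        ]
studs [[571.79923675 125.22737354  34.        ]
 [578.56171703  80.47304313  34.        ]]
```

```bash
python3 - <<'E'
from h import *
S=8
im=cv2.imread("pics/scene0.png")[195:255,320:425]
im=cv2.resize(cv2.convertScaleAbs(im,alpha=1.3),None,fx=S,fy=S,interpolation=cv2.INTER_CUBIC)[:,:800]
cv2.imwrite("pics/crop1.png",im)
# predicted corners, from tray pose at z .045
a=np.radians(7.6);R=np.array([[np.cos(a),-np.sin(a)],[np.sin(a),np.cos(a)]])
for c in(-55,55):
  q=np.array([[42,16],[42,-16],[-42,-16],[-42,16]])+[0,c]
  P=np.c_[(q@R.T+[540.3,150.2])/1000,np.full(4,.045)]
  print(((pix("scene",P)-[320,195]+.5)*S-.5).round())
E
```

```text
[[311. 256.]
 [226. 251.]
 [211.  94.]
 [291. 100.]]
[[604. 276.]
 [518. 271.]
 [488. 112.]
 [570. 118.]]
```

View pics/crop1.png

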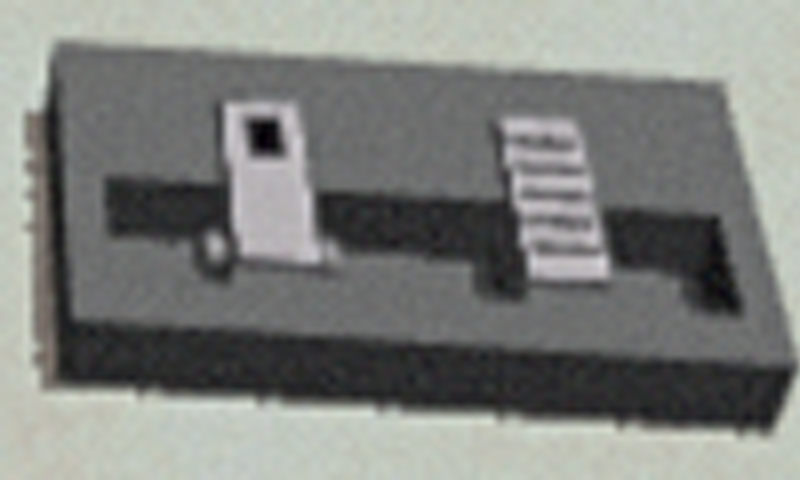

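The module's measured offset in this crop (corners at about (238,260), (318,265), (222,102) and (299,102)) agrees with the top view. That puts its centre near (549, 99) mm with yaw 7.5°, and the pin near (576, 102). I'll move above it.

send_rows(targets=[{"x":0.1,"y":-0.105,"spin":0.0145,"claw":72},{"x":0.1,"y":-0.105,"spin":0.0145,"claw":72},{"x":0.1,"y":-0.105,"spin":0.0145,"claw":72},{"x":0.1,"y":-0.105,"spin":0.0145,"claw":72},{"x":0.1,"y":-0.105,"spin":0.0145,"claw":72},{"x":0.1,"y":-0.105,"spin":0.0145,"claw":72},{"x":0.1,"y":-0.105,"spin":0.0145,"claw":72},{"x":0.1,"y":-0.105,"spin":0.0145,"claw":72},{"x":0.1,"y":-0.105,"spin":0.0145,"claw":72},{"x":0.1,"y":-0.105,"spin":0.0145,"claw":72},{"x":0.1,"y":-0.105,"spin":0.0145,"claw":72},{"x":0.1,"y":-0.105,"spin":0.0145,"claw":72},{"x":0.1,"y":-0.105,"spin":0.0145,"claw":72},{"x":0.1,"y":-0.105,"spin":0.0145,"claw":72},{"x":0.1,"y":-0.105,"spin":0.0145,"claw":72},{"x":0.1,"y":-0.105,"spin":0.0145,"claw":72},{"x":0.1,"y":-0.105,"spin":0.0145,"claw":72},{"x":0.1,"y":-0.105,"spin":0.0145,"claw":72},{"x":0.1,"y":-0.105,"spin":0.0145,"claw":72},{"x":0.1,"y":-0.105,"spin":0.0145,"claw":72}])

```text
schema error: expected keys x, y, z, spin, claw
```

send_rows(targets=[{"claw":72},{"claw":72}])

```text
schema error: expected keys x, y, z, spin, claw
```

send_rows(targets=[{"x":0.1,"y":-0.105,"z":0,"spin":0.0145,"claw":72},{"x":0.1,"y":-0.105,"z":0,"spin":0.0145,"claw":72},{"x":0.1,"y":-0.105,"z":0,"spin":0.0145,"claw":72},{"x":0.1,"y":-0.105,"z":0,"spin":0.0145,"claw":72},{"x":0.1,"y":-0.105,"z":0,"spin":0.0145,"claw":72},{"x":0.1,"y":-0.105,"z":0,"spin":0.0145,"claw":72},{"x":0.1,"y":-0.105,"z":0,"spin":0.0145,"claw":72},{"x":0.1,"y":-0.105,"z":0,"spin":0.0145,"claw":72},{"x":0.1,"y":-0.105,"z":0,"spin":0.0145,"claw":72},{"x":0.1,"y":-0.105,"z":0,"spin":0.0145,"claw":72},{"x":0.1,"y":-0.105,"z":0,"spin":0.0145,"claw":72},{"x":0.1,"y":-0.105,"z":0,"spin":0.0145,"claw":72},{"x":0.1,"y":-0.105,"z":0,"spin":0.0145,"claw":72},{"x":0.1,"y":-0.105,"z":0,"spin":0.0145,"claw":72},{"x":0.1,"y":-0.105,"z":0,"spin":0.0145,"claw":72},{"x":0.1,"y":-0.105,"z":0,"spin":0.0145,"claw":72},{"x":0.1,"y":-0.105,"z":0,"spin":0.0145,"claw":72},{"x":0.1,"y":-0.105,"z":0,"spin":0.0145,"claw":72},{"x":0.1,"y":-0.105,"z":0,"spin":0.0145,"claw":72},{"x":0.1,"y":-0.105,"z":0,"spin":0.0145,"claw":72}])

```text
time_s: 2.1
ee_pos: [0.5761, 0.1002, 0.1833]
eef_rot: [3.142, -0.001, -3.01]
force: [0.6, 1.5, -0.1]
grip_width: 0.0716
grip_force: 0.0
```

send_rows(targets=[{"x":0,"y":0,"z":0,"spin":0,"claw":72},{"x":0,"y":0,"z":0,"spin":0,"claw":72}])

```text
time_s: 2.3
ee_pos: [0.5753, 0.101, 0.1831]
eef_rot: [3.141, -0.001, -3.012]
force: [-0.6, -0.7, -0.5]
grip_width: 0.0721
grip_force: 0.0
```

send_rows(targets=[{"x":0.002,"y":0.006,"z":-0.1,"spin":0,"claw":72},{"x":0,"y":0,"z":-0.1,"spin":0,"claw":72},{"x":0,"y":0,"z":-0.1,"spin":0,"claw":72},{"x":0,"y":0,"z":-0.1,"spin":0,"claw":72},{"x":0,"y":0,"z":-0.1,"spin":0,"claw":72},{"x":0,"y":0,"z":-0.05,"spin":0,"claw":72},{"x":0,"y":0,"z":0,"spin":0,"claw":72}])

```text
time_s: 3.0
ee_pos: [0.575, 0.103, 0.0727]
eef_rot: [3.142, -0.002, -3.01]
force: [-0.3, -0.5, -0.4]
grip_width: 0.0717
grip_force: 0.0
```

```bash
python3 - <<'E'
from h import *
im=camera("scene"); 
im=im[180:260,310:430]
cv2.imwrite("pics/s1.png",cv2.resize(cv2.convertScaleAbs(im,alpha=1.4),None,fx=6.5,fy=6.5,interpolation=cv2.INTER_CUBIC))
E
```

```text
(no output)
```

View pics/s1.png

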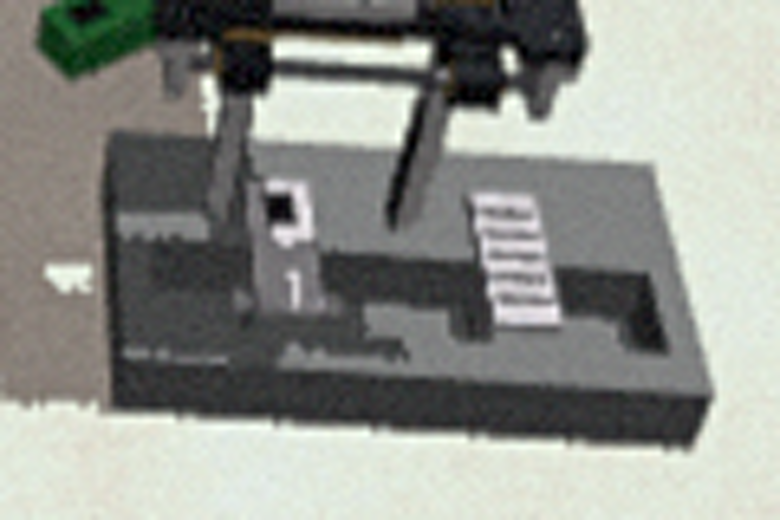

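The open fingers straddle the module: tips at about (225,225) and (395,225), studs at about (245,300) and (330,305). I'll descend and pinch.

send_rows(targets=[{"x":0,"y":0,"z":-0.05,"spin":0,"claw":72},{"x":0,"y":0,"z":-0.05,"spin":0,"claw":72},{"x":0,"y":0,"z":-0.05,"spin":0,"claw":72},{"x":0,"y":0,"z":-0.05,"spin":0,"claw":72},{"x":0,"y":0,"z":-0.04,"spin":0,"claw":72},{"x":0,"y":0,"z":-0.03,"spin":0,"claw":72},{"x":0,"y":0,"z":0,"spin":0,"claw":72}])

```text
time_s: 3.75
ee_pos: [0.5755, 0.1024, 0.0187]
eef_rot: [3.142, -0.001, -3.011]
force: [-0.6, -0.3, 0.2]
grip_width: 0.0716
grip_force: 0.0
```

send_rows(targets=[{"x":0,"y":0,"z":0,"spin":0,"claw":62},{"x":0,"y":0,"z":0,"spin":0,"claw":58},{"x":0,"y":0,"z":0,"spin":0,"claw":56},{"x":0,"y":0,"z":0,"spin":0,"claw":54},{"x":0,"y":0,"z":0,"spin":0,"claw":54}], force=5)

```text
time_s: 4.25
ee_pos: [0.576, 0.1024, 0.0198]
eef_rot: [3.142, 0.0, -3.011]
force: [0.4, -0.5, 0.3]
grip_width: 0.0538
grip_force: 0.0
```

No contact at 54 mm, so the alignment is within 1 mm. I'll close fully.

send_rows(targets=[{"x":0,"y":0,"z":0,"spin":0,"claw":48},{"x":0,"y":0,"z":0,"spin":0,"claw":40},{"x":0,"y":0,"z":0,"spin":0,"claw":40},{"x":0,"y":0,"z":0,"spin":0,"claw":40},{"x":0,"y":0,"z":0,"spin":0,"claw":40}], force=35)

```text
time_s: 4.75
ee_pos: [0.5759, 0.1024, 0.0196]
eef_rot: [-3.142, -0.0, -3.011]
force: [0.2, 0.8, -0.5]
grip_width: 0.0397
grip_force: 0.0
```

```bash
python3 - <<'E'
from h import *
a=camera("scene")[170:260,300:430]; b=camera("top")[130:220,90:220]
r=lambda i:cv2.resize(cv2.convertScaleAbs(i,alpha=1.4),None,fx=4.2,fy=4.2,interpolation=cv2.INTER_CUBIC)[:300*2]
A,B=r(a),r(b); cv2.imwrite("pics/s2.png",cv2.resize(a,None,fx=6,fy=6,interpolation=cv2.INTER_CUBIC)); 
o=get_obs(); print(o["ee_pos"],o["grip_width"],o["grip_force"])
E
```

```text
[0.5759001  0.102423   0.01962594] 0.039696920915410557 0.0
```

View pics/s2.png

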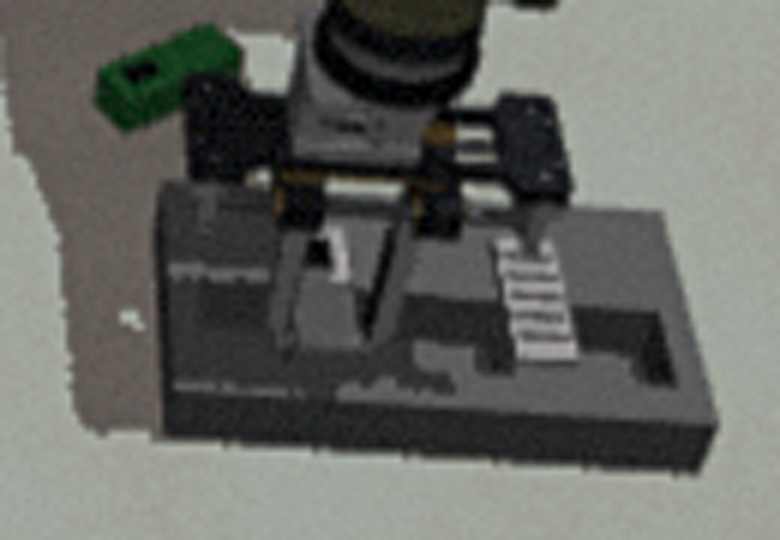

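```bash
python3 - <<'E'
from h import *
o=get_obs(); a=np.radians(97.4); y=np.array([np.cos(a),np.sin(a),0]); x=np.array([y[1],-y[0],0])
P=o["ee_pos"]; M=np.array([.549,.0988,.015])
im=cv2.resize(camera("scene")[170:260,300:430],None,fx=6,fy=6,interpolation=cv2.INTER_CUBIC)
f=lambda p:tuple(int(v) for v in ((pix("scene",p)[0]-[300,170]+.5)*6))
im=cv2.convertScaleAbs(im,alpha=1.5)
for s in(-1,1):
    cv2.circle(im,f(P+s*.02*y),3,(0,0,255),-1); cv2.circle(im,f(P+s*.02*y+[0,0,.019]),3,(0,255,255),-1)
    cv2.circle(im,f(M+x*.027+[0,0,.015]+s*.026*y),3,(255,0,0),-1)
    for e in(-1,1): cv2.circle(im,f(M+x*.042*e+[0,0,.03]+s*.016*y),3,(0,255,0),-1)
cv2.imwrite("pics/s3.png",im); print(o["force"],o["grip_width"])
E
```

```text
[-0.10541649 -0.19467543 -0.34730758] 0.039696920915410557
```

View pics/s3.png

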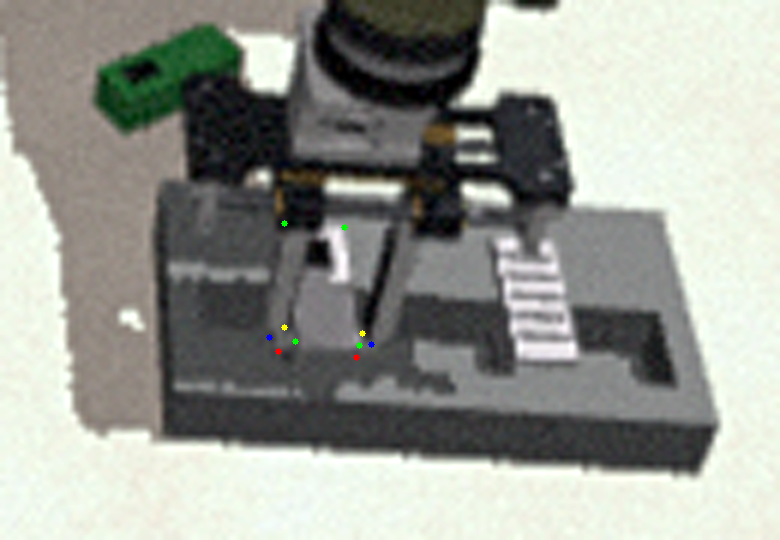

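```bash
python3 - <<'E'
from h import *
lut=np.array([255*(i/255)**.45 for i in range(256)],np.uint8)
s=np.mean([camera("scene") for _ in range(6)],0).astype(np.uint8)
t=np.mean([camera("top") for _ in range(6)],0).astype(np.uint8)
s0=cv2.imread("pics/scene0.png")
r=lambda i:cv2.resize(cv2.LUT(i,lut),(400,300),interpolation=cv2.INTER_CUBIC)
A=r(s[205:241,330:378]);B=r(s0[205:241,330:378]);C=r(t[150:198,130:194]);D=r(cv2.imread("pics/top0.png")[150:198,130:194])
cv2.imwrite("pics/s4.png",np.vstack([np.hstack([A,B]),np.hstack([C,D])]))
E
```

```text
(no output)
```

View pics/s4.png

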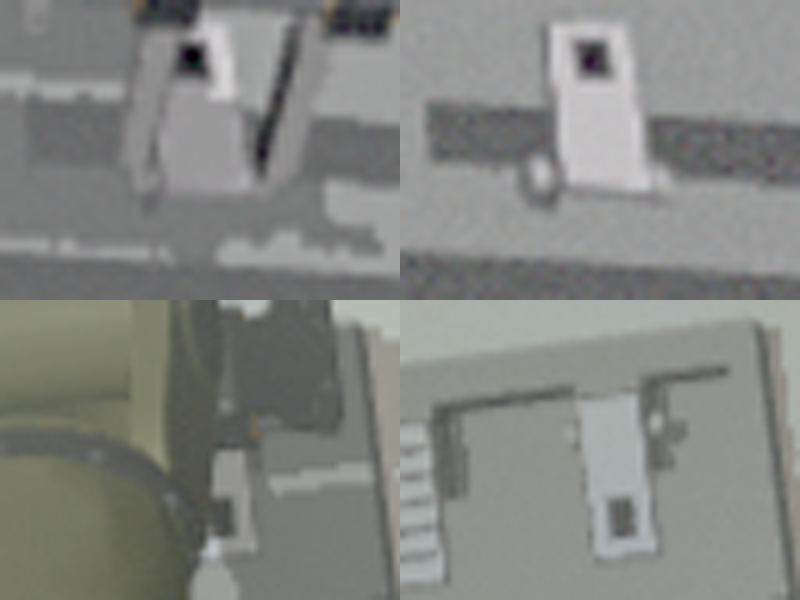

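```bash
python3 - <<'E'
from h import *
a=np.radians(97.4); y=np.array([np.cos(a),np.sin(a),0]); x=np.array([y[1],-y[0],0])
P=np.array([.575,.103,.0727])
for s in(-1,1):
  for e in(-1,1): print(s,e,((pix("scene",P+s*.036*y+e*.008*x)[0]-[310,180]+.5)*6.5).round(), ((pix("scene",P+s*.036*y+e*.008*x+[-.02,0,0])[0]-[310,180]+.5)*6.5).round())
E
```

```text
-1 -1 [220. 225.] [223. 195.]
-1 1 [222. 250.] [225. 219.]
1 -1 [375. 236.] [376. 206.]
1 1 [379. 261.] [380. 230.]
```

The lower-left stud is still visible under the finger tip at about (150,183) in the top-left panel. Projecting the TCP puts the open finger tips about 17 mm above it. The linkage fingers retract when open, so they closed just above the stud heads. I'll open, go lower and pinch again.

send_rows(targets=[{"x":0,"y":0,"z":0,"spin":0,"claw":72},{"x":0,"y":0,"z":0,"spin":0,"claw":72},{"x":0,"y":0,"z":0,"spin":0,"claw":72},{"x":0,"y":0,"z":0,"spin":0,"claw":72},{"x":0,"y":0,"z":-0.03,"spin":0,"claw":72},{"x":0,"y":0,"z":-0.03,"spin":0,"claw":72},{"x":0,"y":0,"z":-0.02,"spin":0,"claw":72},{"x":0,"y":0,"z":0,"spin":0,"claw":72}])

```text
time_s: 6.3
ee_pos: [0.5754, 0.1024, 0.0027]
eef_rot: [3.142, -0.001, -3.011]
force: [-0.9, 0.2, -0.5]
grip_width: 0.072
grip_force: 0.0
```

send_rows(targets=[{"x":0,"y":0,"z":0,"spin":0,"claw":60},{"x":0,"y":0,"z":0,"spin":0,"claw":56},{"x":0,"y":0,"z":0,"spin":0,"claw":52},{"x":0,"y":0,"z":0,"spin":0,"claw":48},{"x":0,"y":0,"z":0,"spin":0,"claw":44},{"x":0,"y":0,"z":0,"spin":0,"claw":44}], force=10)

```text
time_s: 6.9
ee_pos: [0.5761, 0.1025, 0.0039]
eef_rot: [3.142, 0.0, -3.011]
force: [1.0, 0.3, 1.1]
grip_width: 0.0518
grip_force: 10.0
```

The pinch is on the studs, at 51.8 mm opening. I'll raise the force and lift.

send_rows(force=40, targets=[{"x":0,"y":0,"z":0,"spin":0,"claw":44},{"x":0,"y":0,"z":0,"spin":0,"claw":44},{"x":0,"y":0,"z":0,"spin":0,"claw":44},{"x":0,"y":0,"z":0.02,"spin":0,"claw":44},{"x":0,"y":0,"z":0.02,"spin":0,"claw":44},{"x":0,"y":0,"z":0.02,"spin":0,"claw":44},{"x":0,"y":0,"z":0.02,"spin":0,"claw":44},{"x":0,"y":0,"z":0.02,"spin":0,"claw":44},{"x":0,"y":0,"z":0.02,"spin":0,"claw":44},{"x":0,"y":0,"z":0.02,"spin":0,"claw":44},{"x":0,"y":0,"z":0.02,"spin":0,"claw":44}])

```text
time_s: 8.0
ee_pos: [0.5763, 0.1025, 0.0363]
eef_rot: [3.142, 0.001, -3.011]
force: [-1.0, -0.4, -2.4]
grip_width: 0.0514
grip_force: 40.0
```

send_rows(targets=[{"x":0,"y":0,"z":0.02,"spin":0,"claw":44},{"x":0,"y":0,"z":0.02,"spin":0,"claw":44},{"x":0,"y":0,"z":0.02,"spin":0,"claw":44},{"x":0,"y":0,"z":0.02,"spin":0,"claw":44},{"x":0,"y":0,"z":0.02,"spin":0,"claw":44},{"x":0,"y":0,"z":0.02,"spin":0,"claw":44},{"x":0,"y":0,"z":0.02,"spin":0,"claw":44},{"x":0,"y":0,"z":0.02,"spin":0,"claw":44},{"x":0,"y":0,"z":0.02,"spin":0,"claw":44},{"x":0,"y":0,"z":0.02,"spin":0,"claw":44},{"x":0,"y":0,"z":0.03,"spin":0,"claw":44},{"x":0,"y":0,"z":0.03,"spin":0,"claw":44},{"x":0,"y":0,"z":0.03,"spin":0,"claw":44},{"x":0,"y":0,"z":0.04,"spin":0,"claw":44},{"x":0,"y":0,"z":0.04,"spin":0,"claw":44},{"x":0,"y":0,"z":0.04,"spin":0,"claw":44},{"x":0,"y":0,"z":0.04,"spin":0,"claw":44},{"x":0,"y":0,"z":0.04,"spin":0,"claw":44},{"x":0,"y":0,"z":0.04,"spin":0,"claw":44},{"x":0,"y":0,"z":0,"spin":0,"claw":44}])

```text
time_s: 10.0
ee_pos: [0.5764, 0.1025, 0.143]
eef_rot: [-3.142, 0.002, -3.011]
force: [-0.1, 0.7, -2.8]
grip_width: 0.0515
grip_force: 40.0
```

```bash
python3 - <<'E'
from h import *
a=np.radians(97.5); y=np.array([np.cos(a),np.sin(a),0]); x=np.array([y[1],-y[0],0])
o=get_obs(); P=o["ee_pos"]; off=.026  # pin above TCP: 30-4 mm
C=np.array([.5889,-.1754,0])
for n,dx in (("hang",.057),("laid",-.027)): print(n,(C+x*dx).round(4), ((C+x*dx)-P).round(4)[:2]/.2)
print(P,x, o["force"],o["qpos"])
im=camera("scene")
cv2.imwrite("pics/s5.png",cv2.resize(im[110:260,260:440],(720,600),interpolation=cv2.INTER_CUBIC))
E
```

```text
hang [ 0.6454 -0.168   0.    ] [ 0.345  -1.3525]
laid [ 0.5621 -0.1789  0.    ] [-0.0715 -1.407 ]
[0.5764237  0.10250291 0.14296971] [0.99144486 0.13052619 0.        ] [-0.13344344  0.66138236 -2.75714838] [ 1.13441289e-01  4.11587454e-01  1.46704727e+00 -2.16030417e-05
  1.26109874e+00 -1.58811619e+00]
```

View pics/s5.png

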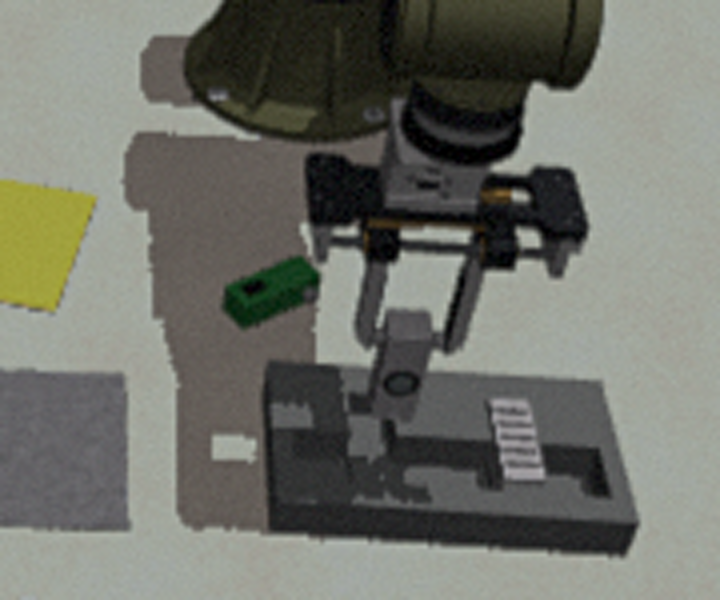

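The module hangs from its studs at about (370,340) and (440,345), lens facing +x at (400,383), and the filter block is undisturbed. I'll carry it over the +x side of the pad.

send_rows(targets=[{"x":0.005,"y":-0.03,"z":0,"spin":0,"claw":44},{"x":0.01,"y":-0.06,"z":0,"spin":0,"claw":44},{"x":0.02,"y":-0.08,"z":0,"spin":0,"claw":44},{"x":0.02,"y":-0.08,"z":0,"spin":0,"claw":44},{"x":0.02,"y":-0.08,"z":0,"spin":0,"claw":44},{"x":0.02,"y":-0.08,"z":0,"spin":0,"claw":44},{"x":0.025,"y":-0.08,"z":0,"spin":0,"claw":44},{"x":0.025,"y":-0.08,"z":0,"spin":0,"claw":44},{"x":0.025,"y":-0.08,"z":0,"spin":0,"claw":44},{"x":0.025,"y":-0.08,"z":0,"spin":0,"claw":44},{"x":0.025,"y":-0.08,"z":0,"spin":0,"claw":44},{"x":0.025,"y":-0.08,"z":0,"spin":0,"claw":44},{"x":0.02,"y":-0.08,"z":0,"spin":0,"claw":44},{"x":0.02,"y":-0.08,"z":0,"spin":0,"claw":44},{"x":0.02,"y":-0.08,"z":0,"spin":0,"claw":44},{"x":0.02,"y":-0.08,"z":0,"spin":0,"claw":44},{"x":0.015,"y":-0.08,"z":0,"spin":0,"claw":44},{"x":0.005,"y":-0.06,"z":0,"spin":0,"claw":44},{"x":0,"y":0,"z":0,"spin":0,"claw":44},{"x":0,"y":0,"z":0,"spin":0,"claw":44}])

```text
time_s: 12.05
ee_pos: [0.6448, -0.1675, 0.1416]
eef_rot: [3.141, -0.0, -3.011]
force: [-0.8, 1.0, -1.9]
grip_width: 0.0514
grip_force: 40.0
```

send_rows(targets=[{"x":0,"y":0,"z":-0.03,"spin":0,"claw":44},{"x":0,"y":0,"z":-0.05,"spin":0,"claw":44},{"x":0,"y":0,"z":-0.05,"spin":0,"claw":44},{"x":0,"y":0,"z":-0.05,"spin":0,"claw":44},{"x":0,"y":0,"z":-0.05,"spin":0,"claw":44},{"x":0,"y":0,"z":-0.05,"spin":0,"claw":44},{"x":0,"y":0,"z":-0.05,"spin":0,"claw":44},{"x":0,"y":0,"z":-0.05,"spin":0,"claw":44},{"x":0,"y":0,"z":-0.04,"spin":0,"claw":44},{"x":0,"y":0,"z":-0.02,"spin":0,"claw":44},{"x":0,"y":0,"z":-0.01,"spin":0,"claw":44},{"x":0,"y":0,"z":0,"spin":0,"claw":44},{"x":0,"y":0,"z":0,"spin":0,"claw":44}])

```text
time_s: 13.35
ee_pos: [0.6451, -0.1676, 0.0521]
eef_rot: [-3.141, 0.001, -3.011]
force: [0.6, 0.6, -1.1]
grip_width: 0.0512
grip_force: 40.0
```

send_rows(targets=[{"x":0,"y":0,"z":-0.005,"spin":0,"claw":44},{"x":0,"y":0,"z":-0.005,"spin":0,"claw":44},{"x":0,"y":0,"z":0,"spin":0,"claw":44}])

```text
time_s: 13.65
ee_pos: [0.6449, -0.1675, 0.0496]
eef_rot: [3.142, -0.0, -3.011]
force: [-0.1, 0.3, -1.1]
grip_width: 0.0512
grip_force: 40.0
```

send_rows(targets=[{"x":0,"y":0,"z":-0.005,"spin":0,"claw":44},{"x":0,"y":0,"z":-0.005,"spin":0,"claw":44},{"x":0,"y":0,"z":0,"spin":0,"claw":44}])

```text
time_s: 13.95
ee_pos: [0.6448, -0.1675, 0.0474]
eef_rot: [3.141, -0.0, -3.011]
force: [0.3, 1.1, -1.9]
grip_width: 0.0512
grip_force: 40.0
```

send_rows(targets=[{"x":0,"y":0,"z":-0.005,"spin":0,"claw":44},{"x":0,"y":0,"z":0,"spin":0,"claw":44},{"x":0,"y":0,"z":0,"spin":0,"claw":44}])

```text
time_s: 14.25
ee_pos: [0.6451, -0.1676, 0.0469]
eef_rot: [-3.141, 0.001, -3.011]
force: [0.6, -0.7, 0.3]
grip_width: 0.0514
grip_force: 40.0
```

Light contact at the expected height. Now I'll tip it along the arc, with the studded end moving toward −x.

send_rows(targets=[{"x":-0.016,"y":-0.002,"z":0.0005,"spin":0,"claw":44},{"x":-0.016,"y":-0.002,"z":0.002,"spin":0,"claw":44},{"x":-0.021,"y":-0.003,"z":0.0015,"spin":0,"claw":44},{"x":-0.021,"y":-0.003,"z":0.001,"spin":0,"claw":44},{"x":-0.016,"y":-0.002,"z":-0.001,"spin":0,"claw":44},{"x":-0.016,"y":-0.002,"z":-0.001,"spin":0,"claw":44},{"x":-0.015,"y":-0.002,"z":-0.002,"spin":0,"claw":44},{"x":-0.015,"y":-0.002,"z":-0.002,"spin":0,"claw":44},{"x":0,"y":0,"z":0,"spin":0,"claw":44}])

```text
time_s: 15.15
ee_pos: [0.6172, -0.1714, 0.0468]
eef_rot: [-3.141, -0.0, -3.011]
force: [-1.2, 1.1, 5.3]
grip_width: 0.0515
grip_force: 40.0
```

send_rows(targets=[{"x":-0.015,"y":-0.002,"z":-0.003,"spin":0,"claw":44},{"x":-0.015,"y":-0.002,"z":-0.003,"spin":0,"claw":44},{"x":-0.0145,"y":-0.002,"z":-0.0045,"spin":0,"claw":44},{"x":-0.0145,"y":-0.002,"z":-0.005,"spin":0,"claw":44},{"x":0,"y":0,"z":0,"spin":0,"claw":44}])

```text
time_s: 15.65
ee_pos: [0.6053, -0.173, 0.0433]
eef_rot: [3.142, -0.001, -3.011]
force: [-2.3, -0.6, 5.0]
grip_width: 0.0517
grip_force: 40.0
```

```bash
python3 - <<'E'
from h import *
o=get_obs(); print(o["ee_pos"],o["force"],o["moment"])
im=camera("scene")
p=pix("scene",o["ee_pos"])[0].astype(int); print(p)
c=im[p[1]-45:p[1]+45,p[0]-60:p[0]+60]
cv2.imwrite("pics/s6.png",cv2.resize(cv2.convertScaleAbs(c,alpha=1.5),(800,600),interpolation=cv2.INTER_CUBIC))
E
```

```text
[ 0.605258   -0.17295106  0.0433211 ] [-2.33396267 -0.64531731  5.03968941] [-0.02512689  0.45897104  0.00794057]
[264 215]
```

View pics/s6.png

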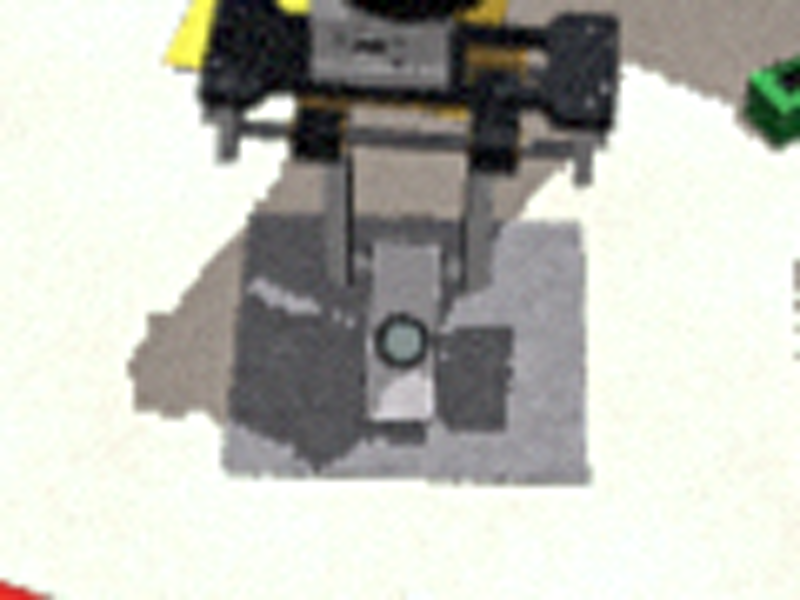

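The lens face is now tilted up towards the camera (lens at (402,340), bottom edge at (400,420) on the pad), so it is tipping the right way. I'll continue the arc.

send_rows(targets=[{"x":-0.023,"y":-0.003,"z":-0.007,"spin":0,"claw":44},{"x":-0.027,"y":-0.0035,"z":-0.0145,"spin":0,"claw":44},{"x":-0.026,"y":-0.0035,"z":-0.0165,"spin":0,"claw":44},{"x":-0.0245,"y":-0.003,"z":-0.0185,"spin":0,"claw":44},{"x":-0.0225,"y":-0.003,"z":-0.021,"spin":0,"claw":44},{"x":-0.021,"y":-0.0025,"z":-0.0225,"spin":0,"claw":44},{"x":-0.0185,"y":-0.0025,"z":-0.0245,"spin":0,"claw":44},{"x":0,"y":0,"z":0,"spin":0,"claw":44}])

```text
time_s: 16.5
ee_pos: [0.5726, -0.1768, 0.0175]
eef_rot: [3.141, -0.001, -3.011]
force: [-0.7, -1.5, -1.3]
grip_width: 0.0516
grip_force: 40.0
```

send_rows(targets=[{"x":-0.0165,"y":-0.002,"z":-0.026,"spin":0,"claw":44},{"x":-0.0145,"y":-0.002,"z":-0.0275,"spin":0,"claw":44},{"x":-0.006,"y":-0.001,"z":-0.014,"spin":0,"claw":44},{"x":-0.0055,"y":-0.001,"z":-0.0145,"spin":0,"claw":44},{"x":0,"y":0,"z":0,"spin":0,"claw":44}])

```text
time_s: 17.0
ee_pos: [0.5647, -0.1781, 0.0016]
eef_rot: [3.141, -0.001, -3.011]
force: [-0.3, -0.1, -1.2]
grip_width: 0.0518
grip_force: 40.0
```

send_rows(targets=[{"x":-0.005,"y":-0.001,"z":-0.01,"spin":0,"claw":44},{"x":-0.004,"y":-0.001,"z":-0.01,"spin":0,"claw":44},{"x":-0.003,"y":0,"z":-0.01,"spin":0,"claw":44},{"x":0,"y":0,"z":0,"spin":0,"claw":44},{"x":0,"y":0,"z":0,"spin":0,"claw":44}])

```text
time_s: 17.5
ee_pos: [0.5625, -0.1786, -0.004]
eef_rot: [3.142, -0.0, -3.011]
force: [-0.7, 0.3, -1.2]
grip_width: 0.0517
grip_force: 40.0
```

send_rows(targets=[{"x":0,"y":0,"z":-0.005,"spin":0,"claw":44},{"x":0,"y":0,"z":-0.005,"spin":0,"claw":44},{"x":0,"y":0,"z":0,"spin":0,"claw":44}])

```text
time_s: 17.8
ee_pos: [0.5625, -0.1786, -0.0061]
eef_rot: [3.142, -0.0, -3.011]
force: [-0.6, -0.3, -1.2]
grip_width: 0.0512
grip_force: 40.0
```

send_rows(targets=[{"x":0,"y":0,"z":-0.004,"spin":0,"claw":44},{"x":0,"y":0,"z":0,"spin":0,"claw":44},{"x":0,"y":0,"z":0,"spin":0,"claw":44}])

```text
time_s: 18.1
ee_pos: [0.5625, -0.1786, -0.0068]
eef_rot: [-3.142, 0.0, -3.011]
force: [-0.7, -0.1, -1.9]
grip_width: 0.0512
grip_force: 40.0
```

send_rows(targets=[{"x":0,"y":0,"z":-0.004,"spin":0,"claw":44},{"x":0,"y":0,"z":0,"spin":0,"claw":44},{"x":0,"y":0,"z":0,"spin":0,"claw":44}])

```text
time_s: 18.4
ee_pos: [0.5626, -0.1786, -0.0072]
eef_rot: [-3.141, 0.0, -3.011]
force: [-2.9, 1.4, 5.0]
grip_width: 0.0513
grip_force: 40.0
```

Contact at the expected height, so the module is flat. I'll ease the grip, open and retreat.

send_rows(force=5, targets=[{"x":0,"y":0,"z":0,"spin":0,"claw":50},{"x":0,"y":0,"z":0,"spin":0,"claw":50},{"x":0,"y":0,"z":0,"spin":0,"claw":54},{"x":0,"y":0,"z":0,"spin":0,"claw":60},{"x":0,"y":0,"z":0,"spin":0,"claw":70},{"x":0,"y":0,"z":0,"spin":0,"claw":74},{"x":0,"y":0,"z":0,"spin":0,"claw":74},{"x":0,"y":0,"z":0.03,"spin":0,"claw":74},{"x":0,"y":0,"z":0.06,"spin":0,"claw":74},{"x":0,"y":0,"z":0.1,"spin":0,"claw":74},{"x":0,"y":0,"z":0.1,"spin":0,"claw":74},{"x":0,"y":0,"z":0.1,"spin":0,"claw":74},{"x":0,"y":0,"z":0.1,"spin":0,"claw":74},{"x":0,"y":0,"z":0.1,"spin":0,"claw":74},{"x":0,"y":0,"z":0.1,"spin":0,"claw":74},{"x":0,"y":0,"z":0.1,"spin":0,"claw":74},{"x":0,"y":0,"z":0.1,"spin":0,"claw":74},{"x":0,"y":0,"z":0,"spin":0,"claw":74}])

```text
time_s: 20.2
ee_pos: [0.5635, -0.1789, 0.1742]
eef_rot: [-3.139, 0.005, -3.011]
force: [-0.3, 0.8, -0.3]
grip_width: 0.0746
grip_force: 0.0
```

send_rows(targets=[{"x":-0.1,"y":0.1,"z":0,"spin":0,"claw":74},{"x":-0.1,"y":0.1,"z":0,"spin":0,"claw":74},{"x":-0.1,"y":0.15,"z":0,"spin":0,"claw":74},{"x":-0.1,"y":0.15,"z":0,"spin":0,"claw":74},{"x":-0.1,"y":0.15,"z":0,"spin":0,"claw":74},{"x":-0.1,"y":0.15,"z":0,"spin":0,"claw":74},{"x":0,"y":0.15,"z":0,"spin":0,"claw":74},{"x":0,"y":0.15,"z":0,"spin":0,"claw":74},{"x":0,"y":0.15,"z":0,"spin":0,"claw":74},{"x":0,"y":0.15,"z":0,"spin":0,"claw":74},{"x":0,"y":0.15,"z":0,"spin":0,"claw":74},{"x":0,"y":0.15,"z":0,"spin":0,"claw":74},{"x":0,"y":0,"z":0,"spin":0,"claw":74},{"x":0,"y":0,"z":0,"spin":0,"claw":74}])

```text
time_s: 21.6
ee_pos: [0.4421, 0.1615, 0.17]
eef_rot: [-3.141, -0.001, -3.01]
force: [-0.3, 0.3, 0.5]
grip_width: 0.0742
grip_force: 0.0
```

```bash
python3 - <<'E'
from h import *
for n,z in(("top",.034),("scene",.034)):
    im=camera(n); g=cv2.cvtColor(im,cv2.COLOR_BGR2GRAY)
    p=pix(n,[.5889,-.1754,.034])[0].astype(int); r=22
    w=g[p[1]-r:p[1]+r,p[0]-r:p[0]+r]; S=6
    w=cv2.resize(w,None,fx=S,fy=S,interpolation=cv2.INTER_CUBIC)
    t,_=cv2.threshold(w,0,255,cv2.THRESH_OTSU); m=(w>t).astype(np.uint8)*255
    m=cv2.morphologyEx(cv2.morphologyEx(m,cv2.MORPH_CLOSE,np.ones((25,25),np.uint8)),cv2.MORPH_OPEN,np.ones((25,25),np.uint8))
    c=max(cv2.findContours(m,0,1)[0],key=cv2.contourArea)[:,0]
    q=(c+.5)/S-.5+p-r
    print(n,t,rect(plane(n,q,z)))
    print(g[p[1]-r:p[1]+r:2,p[0]-r:p[0]+r:2])
print(get_obs()["time_s"])
E
```

```text
top 97.0 (array([ 564.4, -179.7]), array([32.2, 31.9]), 0.15)
[[121 120 120 120 119 120 104 100 100  88  80  79  82  79  77  78  76  80
   78  77  80  78]
 [120 102 100  87  80  82  80  80  80  76  79  78  79  80  80  83  79  80
   79  78  77  75]
 [ 79  81  80  82  77  79  77  77  79  79  80  80  81  79  77  82  80  77
   76  79  83  75]
 [ 82  78  77  81  75  78  79  79  82  80  79  77  78  77  82  80  81  78
   75  77  77  79]
 [ 81  80  78  79  78  79  79  79  80  81  77  75  78  77  77  73  75  76
   75  81  80  81]
 [ 80  76  82  81  74  80  81  77  76  76 101 108 109  86  79  81  79  79
   81  80  79  80]
 [ 80  76  78  79  78  79  78  79  74 120 122 120 121  68  75  78  80  77
   79  81  76  75]
 [ 78  75  80  82  80  80  76  74  66 120 121 122 120  82  76  79  82  80
   78  80  81  79]
 [ 79  83  77  80  79  78  79  79  80 120 121 122 121 104  61  80  79  79
   78  81  82  81]
 [ 78  79  79  76  75  76  80  80  81 117  88  55  63 117  53  79  80  76
   78  79  84  81]
 [ 79  79  82  81  78  78  75  77  81 101  66  78  74  86  50  78  78  78
   77  79  85  80]
 [ 78  81  80  
[... 2428 characters left out ...]
 153 151  92  99  98  97
   93  91  94  97]
 [ 98 100 103  96  96  93  92  93  83 147 147 147 149 149  88  89  93  96
   98  95 101  99]
 [100 101  99  98  94  95  97  93  88 140 144 144 149 151  94  93  94  97
   99  93  98 101]
 [ 93  99 101  97  98  98  99 101  63  62  62  64  65  66  95  98  95  91
   99  99 102 100]
 [ 93  90  92  96  96  97  98  97  63  66  61  60  59  62  97  94 101  94
   93  92  98  97]
 [102  95  99  94  93  99 100  93  54  61  56  64  61  67  97  95  95  99
  100  96  90 101]
 [ 97  95  90  95  88  90  88  98  98 100  97  97 101  96  97  94  98 100
   97 102  94 100]
 [101  95  91 101  95  99 100 101  89  97  93  96  95  91  99  95  98  97
   93  96  95  90]]
21.7
```

```bash
python3 -c "
from station import *
print(hand_in())"
```

```text
the job is handed in; nothing more can be done
None
```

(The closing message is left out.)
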